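# Hold a valve ball in its sample tray under the inspection camera

### The arm

A 6-joint arm with a two-finger parallel gripper is mounted at the origin on the work surface. World frame = base frame: x ahead of the robot, y to its left, z up, the work surface at z = 0. Lengths are in m, angles in rad, forces in N, time in s.
With the tool pointing down it reaches from about 0.325 to 0.75 m from the base axis. Payload 7.6 kg.
Tool frame: the origin (TCP) lies at the very end of the fingers, on their centre line; the grasp point (between the pads) lies 19 mm behind it; z points along the fingers, y is the line along which they close (so a half turn about z gives the same grasp; the last joint's range is limited). The gripper opens to 85 mm and grips with 20 to 120 N. Pads are 22 mm wide; open, the fingers measure 114 mm over their backs; the gripper's body (76 mm by 85 mm) begins 54 mm behind the grasp point. The pads swing forward as they close: fully open they stand 13 mm farther back than shut.
Start: joints at [-1.334, 0.052, 1.401, -0, 1.689, -0.07], TCP at [0.159, -0.5, 0.231] pointing down, gripper open.
Joint ranges: [-2.9, 2.9], [-0.91, 2.17], [0.12, 2.37], [-1.06, 4.2], [0.26, 2.73], [-2.93, 2.93]. Speed limits (rad/s): [2.57, 2.57, 3.01, 3.14, 3.14, 3.14].

### API

Orientations are given as a 3x3 rotation matrix whose columns are the frame's x, y, z axes.
In Python, from bench import readout, vision, order, look_for, place_of gives the robot as it stands.
- The arm moves only by the shell command python3 -m pendant 'ROWS' [OPENING] [FORCE]. ROWS is a JSON object of lists of equal length, an entry for each row: "xyz": the shift along the world's x, y, z in cm, a list of three; "twist": the turn about the world's z in degrees. A call has 1 to 10 rows; each row is the pose to reach, as a shift and turn from the pose commanded when the call began; what a row does not reach only later rows make up. A row lasts 1/12 s, in which the tool goes at most 41.7 mm and 7.16 degrees, less where a joint would pass 70% of its speed; a pose out of reach is approached as far as the arm can. A call with a gripper value outside its range is refused whole. OPENING is the closure, from -1 (fully open) to 1 (shut), set as the call begins (- or left out, the last holds). The fingers move at their own pace and stop on an object; FORCE is the grip in N (left out, the last holds). Time passes only in rows, so rows that repeat a pose let the fingers close. It gives the time, the measured TCP pose, the force, the opening and the grip force at its end, in the units of the state.
- readout.get_state(): the state, without advancing time (a new reading comes with each control period).
- vision.get_image(name): name is "side" or "top"; returns a dict with "frame" (400x640x3 uint8, red, green, blue), "vfov" (degrees; the focal length in pixels is half the picture's height over the tangent of half this angle, whatever the lens; pixels are square), "cx", "cy" (the principal point, pixels), "dist_coeffs" ([k1, k2, p1, p2, k3] as OpenCV has them; the pictures are not rectified), "R" (3x3) and "t" (3): a world point X has camera coordinates R X + t. Camera axes: x right, y down, z forward; pixel columns grow to the right and rows downward; lengths in m; the calibration is good to about 2 mm. A picture is of the moment at which its call begins. There is no depth.
- order.close_job(): hands the job in; it is judged then, once.
Trained networks look in a picture, given as the dict that the camera call returned (one of the last four; its "shot" number tells which), for a name from the list of things; names that differ only in an ending like _2 or _b are one class to them, and where a whole thing is asked for, a point or a joint stands for the part that bears it (a point fixed in the world has none). Each returns a list of dicts, best first, with "p" (0 to 1); they miss things now and then, are a little off and sometimes report something else, mostly with a low value. They report only what shows in the picture. A call takes as long as a camera call.
- look_for(name, picture): "bbox" ([centre column, centre row, width, height] in pixels, round what is visible of it).
- place_of(name, picture): "uv" ([column, row] in pixels: a listed point, or the origin of a listed thing).
The state is a dict: "time_s": time; "joint_pos": joint angles; "qd": joint speeds; "joint_efforts": joint torques, N m; "eef_pos": TCP position; "tool_rot": TCP orientation; "wrist_force": force on the tool from outside, world axes, zero at the start; "torque": the same for the moment, N m; "grip_width": finger opening in m; "grip_force": force on a finger pad.
Only numpy, scipy, OpenCV 4.12 (cv2) and the standard library are available. Lean on these libraries where they do the work, as an engineer would, in place of code of your own. Each camera call takes 0.05 s, during which the arm holds its last target. There are 200 camera calls.

### The job

Take the steel valve ball off the ring gauge and put it in the round pocket of the aluminium sample tray. Then pick the tray up by its handle, keep it level so that the ball stays in the pocket, and finish holding it level and still under the inspection camera, with the ball straight below the lens and 90 mm below the underside of the ring light; do not set it down or let go: the program ends while the gripper is holding the tray in the air. Do not drop the ball, do not bump the camera or its stand, and leave the fittings and tools on the bench where they are.

Things in the scene. Friction and masses are not known exactly. Their poses are not given: they have to be found in the camera images.
- ball_center (a point): Centre of the bright steel valve ball, 26 mm in diameter, about 72 g, loose. At the start it rests in the 18 mm bore of the ring gauge, its centre 9.4 mm above the gauge's top face (about 27 mm above the bench). The axes of this point turn with the ball and mean nothing.
- ring_gauge: Dark steel ring gauge lying flat on the bench, loose, about 160 g: outside diameter 44 mm, bore 18 mm, 18 mm high. Origin at the centre of its underside, z up. Fingers that take the ball must stay above its top face.
- tray: Aluminium hand tray, loose, about 260 g, lying flat. Origin under the middle of the pan at bench level; x points from the handle to the pan, y across, z up. The pan is 110 mm (x) by 100 mm (y); its floor is 8 mm and its low edge 11 mm above the bench. Its centre of mass lies about 65 mm from the pan's middle towards the handle; a weakly gripped handle lets the pan sag: use 40 N or more.
- pocket (a point): Middle of the round pocket in the pan's middle, at the height of a ball's centre lying in it: 21 mm above the tray's underside. Axes as the tray's. The pocket's steel rim is 36 mm inside, 44 mm outside and 3.5 mm above the pan's floor. The ball rolls freely in it, up to 9 mm off centre, and comes out if the tray tips past about 40 degrees or is jerked.
- grip (a point): Where to hold the tray's handle: 135 mm from the pocket's middle, 29 mm above the tray's underside, axes as the tray's. The black handle is a straight bar along x, 18 mm wide (y), 22 mm high (18 to 40 mm above the bench), reaching 55 mm either way from this point; a 12 mm rest stands under it 50 mm towards its end. Fingers close along y.
- stand: Fixed post stand of the inspection camera: grey base plate 160 mm (x) by 280 mm (y), 14 mm thick, with a steel column of 25 mm diameter and 484 mm height at y = +110 mm. Origin at the centre of the plate's underside, z up. The camera, lens and ring light hang on a cross arm from the column over y = -60 mm, pointing straight down.
- ring_light (a point): Centre of the underside of the ring light, on the lens axis: the lowest part of the camera head, 250 to 320 mm above the bench (the head's height on the column differs). The black ring light is 68 mm in diameter, 20 mm high; above it are the lens (45 mm diameter) and the white camera body (44 mm square, top 170 mm above this point, cable to 210 mm).
- focus (a point): The point on the lens axis 90 mm straight below the underside of the ring light, in empty air: the ball's centre belongs here. z is up.
- fitting_a: Grey moulded hose fitting standing on its wide end, loose, 110 mm high, 41 mm at its widest. Origin under it at bench level. Not part of the job.
- fitting_b: Grey moulded hose fitting standing on its wide end, loose, 110 mm high, 41 mm at its widest. Origin under it at bench level. Not part of the job.
- fitting_c: Grey moulded hose fitting lying on its side, loose, 110 mm long along its x, 41 mm at its widest. Origin under its middle at bench level. Not part of the job.
- fitting_d: Grey moulded hose fitting lying on its side, loose, 110 mm long along its x, 41 mm at its widest. Origin under its middle at bench level. Not part of the job.
- caliper: Steel caliper lying on the bench, loose, 215 mm long along x, 80 mm wide at the jaws, 12 mm high; origin under its middle. Not part of the job.
- deburrer: Deburring tool with a grey handle lying on the bench, loose, 155 mm long along x, 17 mm high; origin under its middle. Not part of the job.

How it is judged:
By the outcome, as a careful person would: the job done as asked, in the order asked, and still so for the second after the job is handed in, while the arm keeps its last pose, push and grip.
It also fails if it takes over 61 s, if anything falls off the work surface, if the arm or the gripper's body presses on something with over 40 N, if the wrist force passes 120 N, or if a joint passes its speed limit or range.

## Working session

There is one attempt and no reset: what is moved stays moved. The work goes in short steps, Python scripts to look and compute and a shell command to move; the robot and the scene stay as the last step left them, time stands still between calls to the robot, and variables do not carry over. Pictures are saved under pics/ and viewed, at most 10 in all, crops included, and the job is handed in when it is done.

```bash
ls; mkdir -p pics
cat > h.py <<'E'
import numpy as np, cv2
from bench import readout, vision, order, look_for, place_of
def cam(p):
    f=p["frame"].shape[0]/2/np.tan(np.radians(p["vfov"])/2)
    return np.array([[f,0,p["cx"]],[0,f,p["cy"]],[0,0,1.]]),np.array(p["dist_coeffs"],float),np.array(p["R"]),np.array(p["t"])
def ray(p,uv):
    K,d,R,t=cam(p)
    n=cv2.undistortPoints(np.array([[uv]],float),K,d)[0,0]
    v=R.T@np.array([n[0],n[1],1]); return -R.T@t, v/np.linalg.norm(v)
def atz(p,uv,z):
    c,v=ray(p,uv); return c+v*(z-c[2])/v[2]
def tri(obs):
    A=np.zeros((3,3));b=np.zeros(3)
    for p,uv in obs:
        c,v=ray(p,uv);M=np.eye(3)-np.outer(v,v);A+=M;b+=M@c
    X=np.linalg.solve(A,b)
    return X,[np.linalg.norm((np.eye(3)-np.outer(ray(p,u)[1],ray(p,u)[1]))@(X-ray(p,u)[0])) for p,u in obs]
def proj(p,X):
    K,d,R,t=cam(p); return cv2.projectPoints(np.array([X],float),cv2.Rodrigues(R)[0],t,K,d)[0][0,0]
def shots(): return {n:vision.get_image(n) for n in("top","side")}
def save(p,name): cv2.imwrite("pics/"+name+".png",p["frame"][:,:,::-1])
E
python3 - <<'E'
from h import *
S=shots()
for n in S: save(S[n],n+"0")
Z=dict(ball_center=.027,ring_gauge=0,tray=0,pocket=.021,grip=.029,stand=0,ring_light=None,fitting_a=0,fitting_c=0,caliper=0,deburrer=0)
for k,z in Z.items():
    best=[]
    for n in S:
        r=place_of(k,S[n])
        if r: best.append((S[n],r[0]["uv"]))
        for d in r[:3]: print(k,n,round(d["p"],2),np.round(d["uv"]), None if z is None else np.round(atz(S[n],d["uv"],z),4)[:2])
    if len(best)==2: X,e=tri(best);print("  tri",np.round(X,4),np.round(e,4))
for n in S:
    print(n, -np.array(S[n]["R"]).T@S[n]["t"])
print(readout.get_state())
E
```

```text
pics
ball_center top 0.59 [309. 225.] [0.4886 0.005 ]
ball_center top 0.4 [303. 168.] [0.6962 0.0243]
ball_center side 0.42 [279. 225.] [0.7019 0.0266]
  tri [0.5226 0.0551 0.1787] [0.066 0.066]
ring_gauge top 0.38 [300. 170.] [0.6938 0.0343]
ring_gauge side 0.46 [278. 232.] [0.7041 0.031 ]
  tri [0.6935 0.0352 0.0103] [0.0018 0.0018]
tray top 0.76 [363. 190.] [ 0.6118 -0.1958]
tray top 0.43 [430. 257.] [ 0.3602 -0.4317]
tray side 0.95 [358. 219.] [ 0.6039 -0.195 ]
  tri [ 0.6106 -0.1981 -0.0063] [0.0025 0.0025]
pocket top 0.67 [364. 193.] [ 0.5997 -0.1955]
pocket side 0.9 [358. 214.] [ 0.604  -0.1954]
pocket side 0.65 [239. 229.] [0.7593 0.1262]
  tri [ 0.6005 -0.1941  0.024 ] [0.0015 0.0015]
grip top 0.57 [389. 224.] [ 0.4831 -0.2816]
grip top 0.44 [312. 226.] [ 0.4858 -0.003 ]
grip side 0.85 [402. 219.] [ 0.5012 -0.2772]
  tri [ 0.4889 -0.2746  0.0387] [0.0081 0.0081]
stand top 0.89 [225. 205.] [0.5737 0.316 ]
stand top 0.7 [300. 167.] [0.7065 0.034 ]
stand side 0.82 [206. 311.] [0.5714 0.3242]
  tri [ 0.5756  0.3203 -0.0081] [0.0028 0.0028]
ring_light side 0.84 [209. 199.] None
r
[... 1124 characters left out ...]
315485e-02]), 'qd': array([-2.42284090e-03, -5.49827285e-04,  2.55484540e-03, -2.27372823e-04,
        1.78947332e-03, -5.83636931e-05]), 'joint_efforts': array([ 3.94641393e-04, -3.81544876e+01, -3.60305858e+01, -6.57060173e-05,
        3.39863309e-04, -2.46470044e-06]), 'eef_pos': array([ 0.15858017, -0.50050491,  0.23133381]), 'tool_rot': array([[ 9.53294993e-01,  3.02040818e-01,  1.81367524e-05],
       [ 3.02040817e-01, -9.53294982e-01, -1.48380083e-04],
       [-2.75271666e-05,  1.46928030e-04, -9.99999989e-01]]), 'wrist_force': array([ 0.02418314,  0.64589594, -0.83274285]), 'torque': array([-0.01051941, -0.00164033, -0.00798093]), 'grip_force': 0.0, 'grip_width': 0.08515671948963695}
```

View pics/top0.png

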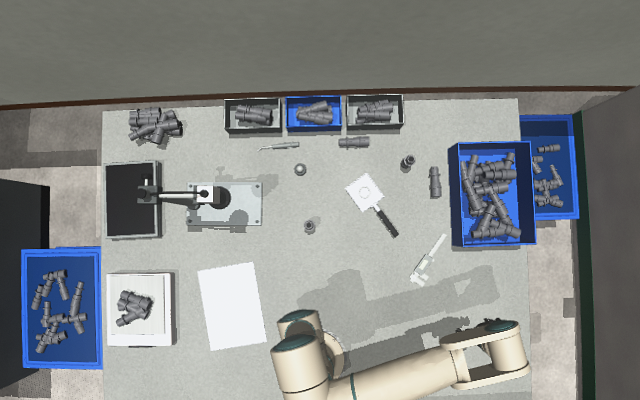

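View pics/side0.png

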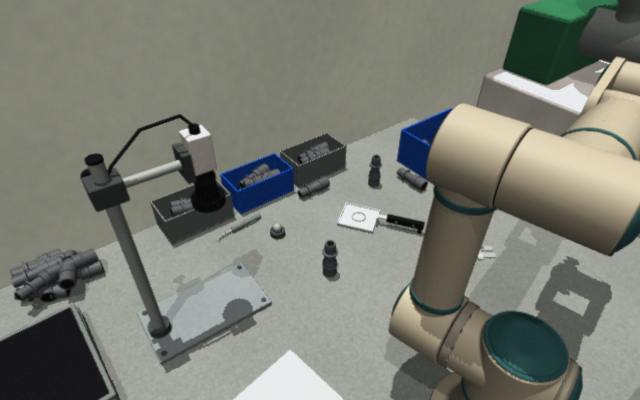

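Top view: ball on the gauge at (300,169), tray pocket (364,193) with its handle towards (395,235), camera head (206,193), stand plate about (225,205). Side view: ball (279,228), pocket (358,215), ring light (209,200). Next I'll enlarge the parts that matter.

Run:
```python
from h import *
S=shots()
T=[("top",(300,169)),("top",(377,208)),("side",(209,190)),("side",(279,228)),("side",(380,217)),("top",(225,205))]
tiles=[]
for n,(u,v) in T:
    w,h=(44,50) if n!="top" or u!=225 else (44,50)
    c=S[n]["frame"][v-h:v+h,u-w:u+w]
    tiles.append(cv2.resize(c,(264,300),interpolation=cv2.INTER_CUBIC)); 
im=np.vstack([np.hstack(tiles[:3]),np.hstack(tiles[3:])])
cv2.imwrite("pics/comp.png",im[:,:,::-1])
for k in("ball_center","ring_gauge","ring_light","stand","tray"):
  for n in S:
    for d in look_for(k,S[n])[:2]: print(k,n,round(d["p"],2),np.round(d["bbox"],1))
```

```text
ball_center top 0.43 [299.8 171.6   2.5   6.8]
ring_gauge top 0.48 [299.2 168.9  11.3  11.9]
ring_gauge side 0.43 [411.4 179.4  29.5  24.4]
ring_light top 0.73 [184.7 191.9  93.4  35.1]
ring_light side 0.72 [152.7 161.6 144.6  98.1]
stand top 0.88 [199.5 199.  125.2  59.8]
stand side 0.64 [174.4 240.2 190.8 250.7]
tray top 0.96 [370.9 204.2  53.4  62.7]
tray side 0.8 [380.9 219.6  86.6  27.7]
```

View pics/comp.png

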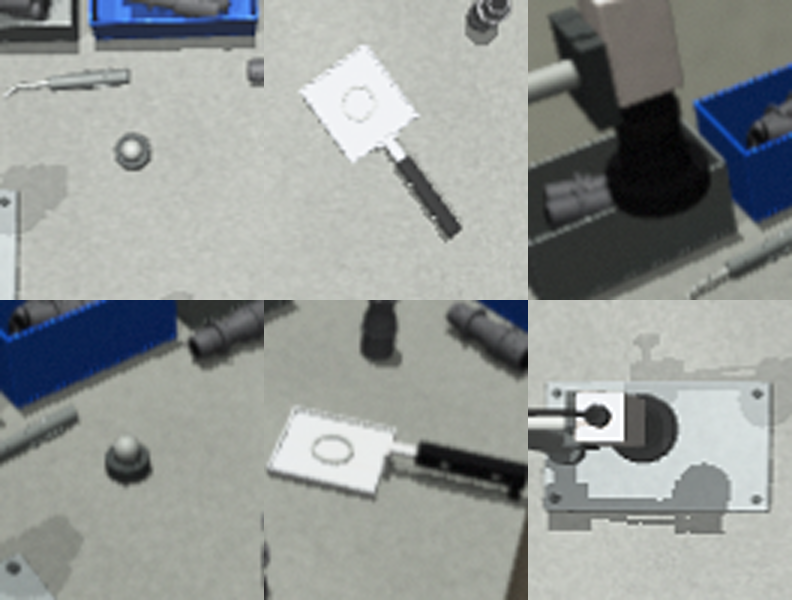

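Composite (3× crops): ball at top px (300,169) and side px (277,227.5). Pocket at top (365,192.3) and side (359,217), handle middle at top (387.2,223.7). Ring light underside at side about (208.6,201), camera body top at (205,193.7), plate middle at (224.2,203.7).

Run:
```python
from h import *
from scipy.optimize import least_squares
S=shots(); T,D=S["top"],S["side"]
r=lambda x:np.round(x,4)
print("ball",r(tri([(T,(300,169)),(D,(277,227.5))])), r(atz(T,(300,169),.027)),r(atz(D,(277,227.5),.027)))
print("gauge bbox",r(atz(T,(299.2,168.9),.018)))
print("pocket",r(atz(T,(365,192.3),.0115)),r(atz(D,(359,217),.0115)))
a=atz(T,(365,192.3),.0115)
g=atz(T,(387.2,223.7),.04);print("grip",r(g),np.linalg.norm((g-a)[:2]),np.degrees(np.arctan2(*(a-g)[1::-1])))
o=lambda u,v:(181+(u-528)/3,155+(v-300)/3)
C=[atz(T,o(*q),.014) for q in((546,382),(770,382),(770,511),(546,511))]
c=np.mean(C,0);print("plate",r(C),r(c))
ex=C[0]-C[1]+C[3]-C[2];print("y axis yaw",np.degrees(np.arctan2(ex[1],ex[0]))-90)
def f(x):
    X=np.array(x)
    return np.r_[proj(D,X)-(208.6,200.7),proj(T,X+[0,-.034,.01])[0]-230.7,proj(T,X+[0,-.02,.01])[1]-198,proj(T,X+[0,0,.17])-(205,193.7)]
s=least_squares(f,[.57,.26,.28]);print("light",r(s.x),np.round(s.fun,1))
print("light side only on plate axis", r(c+[0,-.06,0]))
```

```text
Traceback (most recent call last):
ValueError: setting an array element with a sequence. The requested array has an inhomogeneous shape after 1 dimensions. The detected shape was (2,) + inhomogeneous part.
```

```bash
cat > m.py <<'E'
from h import *
from scipy.optimize import least_squares
S=shots(); T,D=S["top"],S["side"]
r=lambda x:np.round(x,4)
print("ball",tri([(T,(300,169)),(D,(277,227.5))]), r(atz(T,(300,169),.027)),r(atz(D,(277,227.5),.027)))
print("gauge bbox",r(atz(T,(299.2,168.9),.018)))
print("pocket",r(atz(T,(365,192.3),.0115)),r(atz(D,(359,217),.0115)))
a=atz(T,(365,192.3),.0115)
g=atz(T,(387.2,223.7),.04);print("grip",r(g),np.linalg.norm((g-a)[:2]),np.degrees(np.arctan2(*(a-g)[1::-1])))
o=lambda u,v:(181+(u-528)/3,155+(v-300)/3)
C=[atz(T,o(*q),.014) for q in((546,382),(770,382),(770,511),(546,511))]
c=np.mean(C,0);print("plate",r(C),r(c))
ex=C[0]-C[1]+C[3]-C[2];print("y axis yaw",np.degrees(np.arctan2(ex[1],ex[0]))-90)
def f(x):
    X=np.array(x)
    return np.r_[proj(D,X)-(208.6,200.7),proj(T,X+[0,-.034,.01])[0]-230.7,proj(T,X+[0,-.02,.01])[1]-198,proj(T,X+[0,0,.17])-(205,193.7)]
s=least_squares(f,[.57,.26,.28]);print("light",r(s.x),np.round(s.fun,1))
print("light side only on plate axis", r(c+[0,-.06,0]))
E
python3 m.py
```

```text
ball (array([0.69605476, 0.03536554, 0.02451685]), [np.float64(0.0017588361715097697), np.float64(0.0017588361715096454)]) [0.6946 0.0338 0.027 ] [0.695 0.038 0.027]
gauge bbox [0.6963 0.0373 0.018 ]
pocket [ 0.6036 -0.2015  0.0115] [ 0.5997 -0.1953  0.0115]
grip [ 0.4861 -0.2747  0.04  ] 0.13845191171415056 31.90887304245331
plate [[0.6601 0.4559 0.014 ]
 [0.6514 0.177  0.014 ]
 [0.4934 0.1801 0.014 ]
 [0.5007 0.4573 0.014 ]] [0.5764 0.3176 0.014 ]
y axis yaw -1.643063753056751
light [0.5754 0.2602 0.3176] [ 1.2  0.2 -0.5 -0.5 -1.  -0.3]
light side only on plate axis [0.5764 0.2576 0.014 ]
```

```bash
python3 -m pendant '{"xyz":[[2.7,2.7,0],[5.4,5.4,0],[8.1,8.1,0],[10.8,10.8,0],[13.5,13.5,0],[16.2,16.2,0],[18.9,18.9,0],[21.6,21.6,0],[24.3,24.3,0],[27,27,0]],"twist":[0,0,0,0,0,0,0,0,0,0]}' -1 30
python3 -m pendant '{"xyz":[[2.7,2.7,0],[5.4,5.4,0],[8.1,8.1,-1],[10.8,10.8,-2],[13.5,13.5,-4],[16.2,16.2,-6],[18.9,18.9,-8],[21.6,21.6,-9],[24.3,24.3,-10],[26.7,26.6,-11]],"twist":[0,0,0,0,0,0,0,0,0,0]}'
python3 -m pendant '{"xyz":[[0,0,0],[0,0,0],[0,0,0]],"twist":[0,0,0]}'
cat > look.py <<'E'
import sys
from h import *
# usage: look.py name u,v(top) u,v(side) [half]
S=shots();h=int(sys.argv[4]) if len(sys.argv)>4 else 40
t=[]
for n,a in(("top",sys.argv[2]),("side",sys.argv[3])):
    u,v=map(int,a.split(","));c=cv2.copyMakeBorder(S[n]["frame"],h,h,h,h,cv2.BORDER_CONSTANT)[v:v+2*h,u:u+2*h]
    t.append(cv2.resize(c,(400,400),interpolation=cv2.INTER_CUBIC))
cv2.imwrite(f"pics/{sys.argv[1]}.png",np.hstack(t)[:,:,::-1])
s=readout.get_state();e=s["eef_pos"];print(e,s["wrist_force"],s["grip_width"],s["time_s"])
for n in S: print(n,"tcp px",proj(S[n],e))
E
python3 look.py hover 300,169 277,227
```

```text
time_s: 2.83
eef_pos: [0.4297, -0.2289, 0.2316]
tool_rot: [[0.953, 0.302, 0.001], [0.302, -0.953, -0.0], [0.0, 0.001, -1.0]]
wrist_force: [0.8, -1.1, 0.0]
grip_width: 0.0857
grip_force: 0.0
time_s: 3.67
eef_pos: [0.6966, 0.0379, 0.12]
tool_rot: [[0.953, 0.303, -0.001], [0.303, -0.953, 0.0], [-0.001, -0.0, -1.0]]
wrist_force: [0.7, -0.5, 0.4]
grip_width: 0.0852
grip_force: 0.0
time_s: 3.92
eef_pos: [0.6955, 0.035, 0.1214]
tool_rot: [[0.953, 0.302, -0.0], [0.302, -0.953, -0.0], [-0.0, 0.0, -1.0]]
wrist_force: [-0.1, -0.6, -0.0]
grip_width: 0.0853
grip_force: 0.0
[0.69559785 0.03430284 0.12306273] [-1.18659941 -0.1865454   0.40425006] 0.08568459089981492 4.0167
top tcp px [298.18798182 164.96793005]
side tcp px [276.08496627 201.47150131]
```

View pics/hover.png

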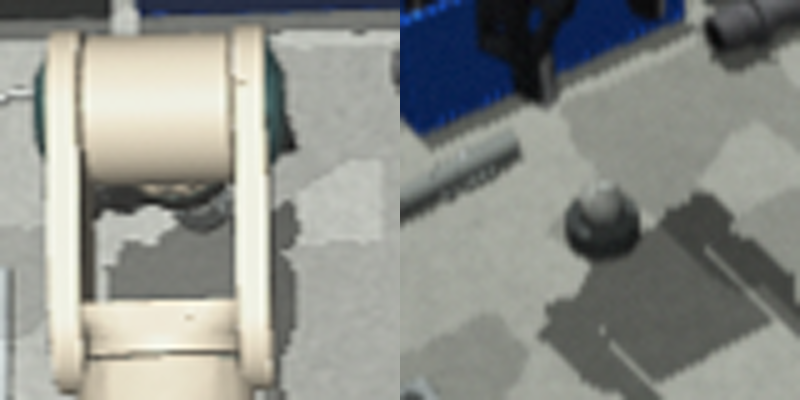

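Side view: ball at (277,227.6), still on the gauge, with the fingers clear above it. The top view is hidden by the wrist. I'll go down and look again before closing.

```bash
python3 -m pendant '{"xyz":[[0,0,-2],[0,0,-4],[0,0,-6],[0,0,-8],[0,0,-9],[0,0,-9.5],[0,0,-10],[0,0,-10],[0,0,-10]],"twist":[0,0,0,0,0,0,0,0,0]}'
python3 look.py down 300,169 277,220
```

```text
time_s: 4.77
eef_pos: [0.6961, 0.0353, 0.0227]
tool_rot: [[0.953, 0.302, 0.002], [0.302, -0.953, -0.0], [0.002, 0.001, -1.0]]
wrist_force: [0.9, 0.4, 0.2]
grip_width: 0.0855
grip_force: 0.0
[0.69628965 0.03545699 0.02282735] [ 0.4125571   0.28172933 -0.2362159 ] 0.08525904970853415 4.8667
top tcp px [299.60871105 168.71985157]
side tcp px [277.56689958 227.94757558]
```

View pics/down.png

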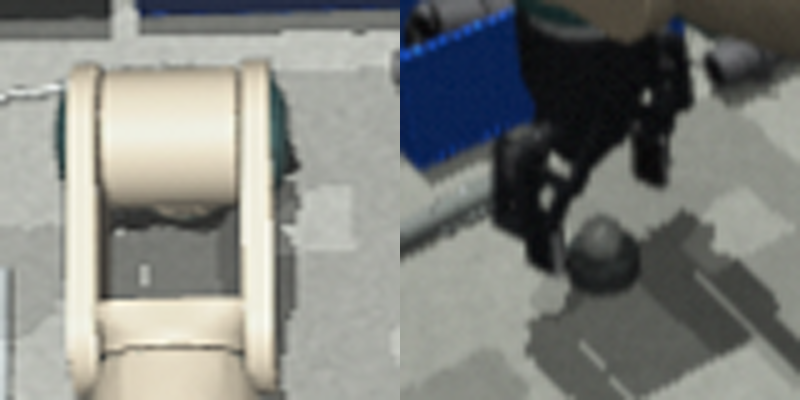

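Side view: the fingertips straddle the ball evenly, at about (550,265) and (650,180) in the crop with the ball at (602,237). Closing now.

```bash
python3 -m pendant '{"xyz":[[0,0,-0.2],[0,0,-0.2],[0,0,-0.2],[0,0,-0.2],[0,0,-0.2],[0,0,-0.2],[0,0,-0.2],[0,0,-0.2],[0,0,-0.2],[0,0,-0.2]],"twist":[0,0,0,0,0,0,0,0,0,0]}' 1 35
python3 -m pendant '{"xyz":[[0,0,0],[0,0,0],[0,0,0.3],[0,0,0.8],[0,0,1.5],[0,0,2.5],[0,0,4],[0,0,6],[0,0,8],[0,0,8]],"twist":[0,0,0,0,0,0,0,0,0,0]}'
python3 look.py lift 300,169 277,215
```

```text
time_s: 5.7
eef_pos: [0.6956, 0.0356, 0.0195]
tool_rot: [[0.953, 0.302, 0.0], [0.302, -0.953, 0.0], [0.0, -0.0, -1.0]]
wrist_force: [-0.7, 1.3, 1.3]
grip_width: 0.0233
grip_force: 34.2
time_s: 6.53
eef_pos: [0.6981, 0.0354, 0.1068]
tool_rot: [[0.953, 0.302, 0.01], [0.302, -0.953, -0.0], [0.01, 0.003, -1.0]]
wrist_force: [0.8, -0.3, 1.3]
grip_width: 0.0235
grip_force: 34.3
[0.69631343 0.03546517 0.10138286] [ 0.33444003 -0.46697351 -1.2965198 ] 0.023587332717020945 6.6333
top tcp px [298.24527277 165.6677194 ]
side tcp px [276.0335575 207.4550055]
```

View pics/lift.png

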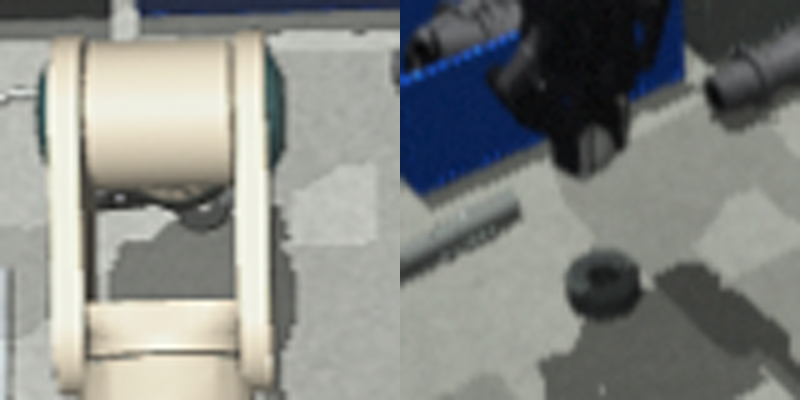

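The ball is between the pads in the side view, at about (595,150), and the gauge is still in its place. Next I'll fit the tray outline for the pocket and yaw.

```bash
cat > tr.py <<'E'
from h import *
from scipy.optimize import least_squares
# fit tray pose (x,y,yaw) to the pan's outline: white blob area centroid+corners
def fit(p,uv0,zt=.011,box=(.11,.10)):
    g=p["frame"].min(2); n=cv2.resize(g,None,fx=4,fy=4,interpolation=cv2.INTER_CUBIC)
    _,m=cv2.threshold(n,222,255,cv2.THRESH_BINARY); m=cv2.morphologyEx(m,cv2.MORPH_CLOSE,np.ones((25,25)));m=cv2.morphologyEx(m,cv2.MORPH_OPEN,np.ones((29,29)))
    k,l,st,ce=cv2.connectedComponentsWithStats(m); i=l[int(uv0[1]*4),int(uv0[0]*4)]
    c=max(cv2.findContours((l==i).astype(np.uint8),cv2.RETR_EXTERNAL,cv2.CHAIN_APPROX_NONE)[0],key=cv2.contourArea)
    W=np.array([atz(p,((q[0]+.5)/4-.5,(q[1]+.5)/4-.5),zt)[:2] for q in c[::3,0]])
    r=cv2.minAreaRect((W*1000).astype(np.float32)); return i,r
if __name__=="__main__":
    S=shots()
    for n,uv in(("top",(365,198)),("side",(352,223))): print(n,fit(S[n],uv))
    for n in S:
        for k in("pocket","grip","tray"):
            for d in place_of(k,S[n])[:1]: print(n,k,round(d["p"],2),np.round(d["uv"],1),np.round(atz(S[n],d["uv"],dict(pocket=.021,grip=.029,tray=0)[k])[:2],4))
E
python3 tr.py
```

```text
top (np.int32(1), ((598.9088134765625, -203.4714813232422), (127.32110595703125, 98.84847259521484), 33.81925582885742))
side (np.int32(0), ((1295.1143798828125, -689.997802734375), (4273.1943359375, 2831.88427734375), 54.03282165527344))
top pocket 0.71 [364.4 192.3] [ 0.6029 -0.1985]
top grip 0.88 [388.4 225.3] [ 0.4803 -0.2804]
top tray 0.61 [364.8 189.5] [ 0.6149 -0.2022]
```

```bash
python3 -m pendant '{"xyz":[[-0.3,-0.8,0],[-1.2,-3,0],[-2.3,-5.8,0],[-3.5,-8.8,0],[-4.7,-11.8,0],[-5.9,-14.8,0],[-7.1,-17.8,0],[-8.2,-20.5,0],[-9,-22.5,0],[-9.3,-23.3,0]],"twist":[0,2,4,6,8,10,12,14,16,16]}'
python3 -m pendant '{"xyz":[[0,0,0],[0,0,-1],[0,0,-3],[0,0,-4.5],[0,0,-5.5],[0,0,-5.5],[0,0,-5.5]],"twist":[0,0,0,0,0,0,0]}'
python3 look.py over 365,193 359,214
```

```text
time_s: 7.87
eef_pos: [0.601, -0.2009, 0.0994]
tool_rot: [[0.834, 0.551, -0.0], [0.551, -0.834, -0.001], [-0.001, 0.001, -1.0]]
wrist_force: [0.5, -0.2, -0.5]
grip_width: 0.0238
grip_force: 34.4
time_s: 8.45
eef_pos: [0.6026, -0.1964, 0.0437]
tool_rot: [[0.833, 0.554, -0.001], [0.554, -0.833, 0.001], [-0.001, -0.001, -1.0]]
wrist_force: [-0.1, -0.2, -0.4]
grip_width: 0.0237
grip_force: 34.4
[ 0.60342348 -0.19721313  0.04544298] [-0.36926307 -0.43934225  0.37217715] 0.02368878246385967 8.55
top tcp px [364.62606531 191.61743887]
side tcp px [359.41197049 207.6516325 ]
```

View pics/over.png

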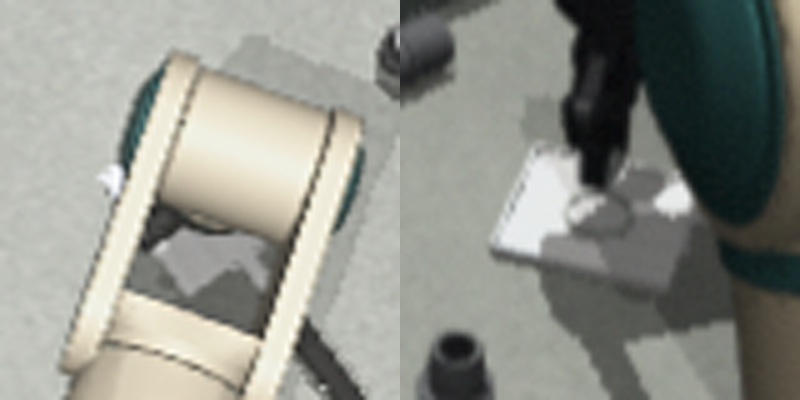

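Side view: the fingertips stand over the rim centre, which is at about (600,215) in the crop. Their projection agrees within about 4 mm. Lowering and releasing.

```bash
python3 -m pendant '{"xyz":[[0,0,-1],[0,0,-2],[0,0,-2.6],[0,0,-2.9],[0,0,-3],[0,0,-3],[0,0,-3]],"twist":[0,0,0,0,0,0,0]}'
python3 -m pendant '{"xyz":[[0,0,0],[0,0,0],[0,0,0],[0,0,0]],"twist":[0,0,0,0]}' 0.2
python3 -m pendant '{"xyz":[[0,0,0],[0,0,0],[0,0,0],[0,0,0],[0,0,1],[0,0,2.5],[0,0,5],[0,0,8],[0,0,8]],"twist":[0,0,0,0,0,0,0,0,0]}' -1
python3 look.py rel 365,193 359,214
```

```text
time_s: 9.13
eef_pos: [0.6028, -0.1976, 0.0145]
tool_rot: [[0.833, 0.553, 0.001], [0.553, -0.833, -0.0], [0.0, 0.001, -1.0]]
wrist_force: [0.2, -0.7, -1.1]
grip_width: 0.0235
grip_force: 34.4
time_s: 9.47
eef_pos: [0.6027, -0.1976, 0.0146]
tool_rot: [[0.833, 0.553, 0.0], [0.553, -0.833, -0.0], [0.0, 0.0, -1.0]]
wrist_force: [-0.3, -0.5, 0.0]
grip_width: 0.034
grip_force: 0.0
time_s: 10.22
eef_pos: [0.6056, -0.1986, 0.1026]
tool_rot: [[0.833, 0.553, 0.011], [0.553, -0.833, -0.004], [0.007, 0.01, -1.0]]
wrist_force: [-0.3, -1.3, 1.4]
grip_width: 0.0854
grip_force: 0.0
[ 0.60360443 -0.19787256  0.09698566] [ 0.6431871   0.76270405 -0.85371276] 0.08555815983651086 10.3167
top tcp px [366.1002947  190.32452841]
side tcp px [360.70561335 194.16819053]
```

View pics/rel.png

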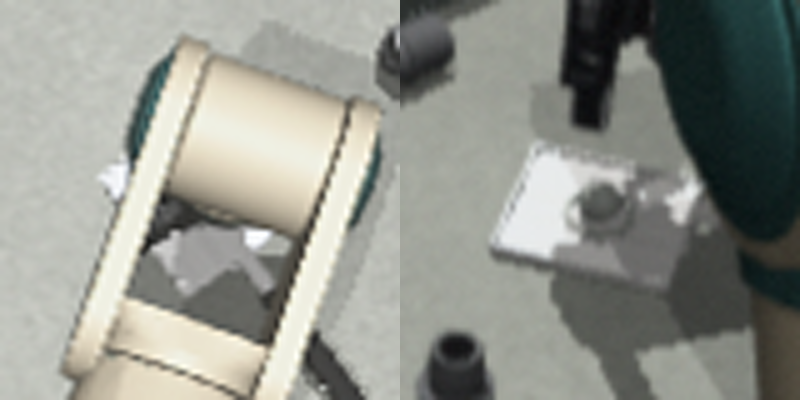

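The ball sits in the pocket: ball (602,203), rim (600,213) in the side crop. On to the handle.

```bash
python3 -m pendant '{"xyz":[[-0.8,-0.5,0],[-3,-2,0],[-5.5,-3.7,0],[-8,-5.4,0],[-10.3,-6.9,0],[-11.2,-7.5,0],[-11.2,-7.5,0],[-11.2,-7.5,0]],"twist":[0,0,0,0,0,0,0,0]}'
python3 -m pendant '{"xyz":[[0,0,-1.5],[0,0,-3.5],[0,0,-5.5],[0,0,-7],[0,0,-7.8],[0,0,-8.3],[0,0,-8.3],[0,0,-8.3]],"twist":[0,0,0,0,0,0,0,0]}'
python3 look.py hand 380,210 385,215
```

```text
time_s: 10.98
eef_pos: [0.4903, -0.2724, 0.0938]
tool_rot: [[0.834, 0.552, -0.001], [0.552, -0.834, 0.001], [0.0, -0.001, -1.0]]
wrist_force: [0.6, 0.7, 0.2]
grip_width: 0.0854
grip_force: 0.0
time_s: 11.65
eef_pos: [0.4913, -0.2724, 0.0119]
tool_rot: [[0.833, 0.554, 0.001], [0.554, -0.833, -0.0], [0.0, 0.001, -1.0]]
wrist_force: [-0.1, -0.4, 0.2]
grip_width: 0.0854
grip_force: 0.0
[ 0.49139414 -0.27279214  0.012536  ] [-0.28987543 -0.06901649  0.33496288] 0.08557347137540623 11.75
top tcp px [385.58308634 222.34300143]
side tcp px [402.69453327 225.87514106]
```

View pics/hand.png

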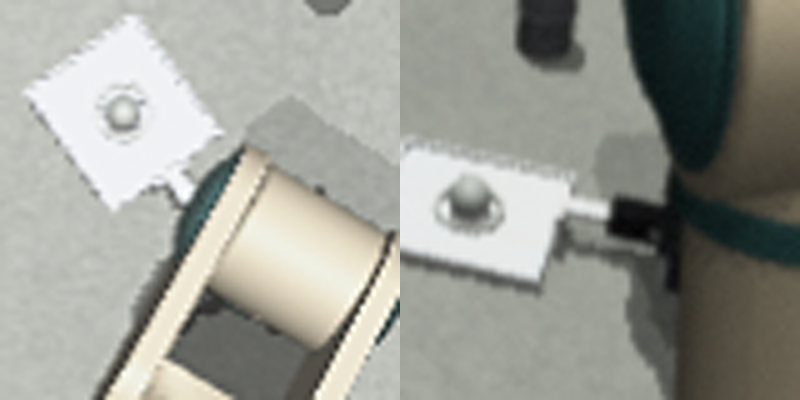

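Ball centred in the pocket in both views, and the gripper is over the handle's middle. Gripping hard and lifting gently.

```bash
python3 -m pendant '{"xyz":[[0,0,0],[0,0,0],[0,0,0],[0,0,0],[0,0,0],[0,0,0],[0,0,0],[0,0,0],[0,0,0],[0,0,0]],"twist":[0,0,0,0,0,0,0,0,0,0]}' 1 100
python3 -m pendant '{"xyz":[[0,0,0.1],[0,0,0.3],[0,0,0.6],[0,0,1],[0,0,1.5],[0,0,2],[0,0,2.5],[0,0,2.8],[0,0,3],[0,0,3]],"twist":[0,0,0,0,0,0,0,0,0,0]}'
python3 look.py lifted 380,205 375,205
```

```text
time_s: 12.58
eef_pos: [0.4908, -0.2728, 0.0118]
tool_rot: [[0.833, 0.553, 0.001], [0.553, -0.833, -0.001], [0.0, 0.001, -1.0]]
wrist_force: [-0.9, -0.6, 5.0]
grip_width: 0.0164
grip_force: 98.0
time_s: 13.42
eef_pos: [0.4908, -0.2727, 0.042]
tool_rot: [[0.833, 0.553, 0.001], [0.553, -0.833, -0.001], [0.0, 0.001, -1.0]]
wrist_force: [0.5, 0.2, -3.9]
grip_width: 0.0167
grip_force: 97.6
[ 0.49049431 -0.27245833  0.04123227] [-0.04373728  0.96738762 -3.45224807] 0.016214676534241884 13.5167
top tcp px [386.57247696 222.48655489]
side tcp px [404.1032956 218.9222187]
```

View pics/lifted.png

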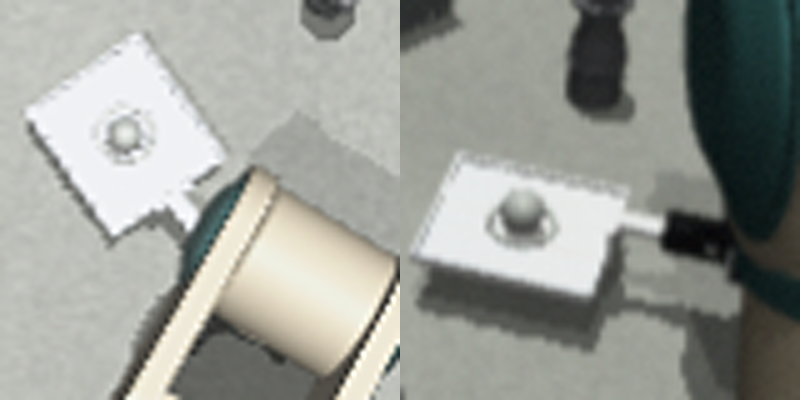

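Last view: tray clear of the bench and level, ball at (125,135) top and (522,210) side in the crops, inside the pocket ring. From here I'll check by numbers only. Raising, then starting across.

```bash
python3 -m pendant '{"xyz":[[0,0,0.2],[0,0,0.7],[0,0,1.5],[0,0,2.6],[0,0,4],[0,0,5.5],[0,0,7],[0,0,8.5],[0,0,10],[0,0,11.5]],"twist":[0,0,0,0,0,0,0,0,0,0]}'
python3 -m pendant '{"xyz":[[0,0,1.5],[0,0,2.9],[0,0,4],[0,0,4.9],[0,0,5.5],[0,0,5.9],[0,0,6],[0,0,6],[0,0,6]],"twist":[0,0,0,0,0,0,0,0,0]}'
python3 -m pendant '{"xyz":[[0,0.2,0],[0,0.7,0],[-0.1,1.5,0],[-0.2,2.6,0],[-0.3,4,0],[-0.4,5.6,0],[-0.5,7.2,0],[-0.6,8.8,0],[-0.7,10.4,0],[-0.8,12,0]],"twist":[0,0,0,0,0,0,0,0,0,0]}'
python3 -m pendant '{"xyz":[[-0.1,1.6,0],[-0.2,3.2,0],[-0.3,4.8,0],[-0.4,6.4,0],[-0.5,8,0],[-0.6,9.4,0],[-0.6,10.6,0],[-0.7,11.5,0],[-0.7,11.9,0],[-0.7,12,0]],"twist":[0,0,0,0,0,0,0,0,0,0]}'
cat > ck.py <<'E'
from h import *
from tr import fit
S=shots();s=readout.get_state();e=s["eef_pos"];R=s["tool_rot"]
P=e+.135*R[:,0]*[1,1,0]+[0,0,.010]
print("tcp",e,"exp pocket",P,"yaw",np.degrees(np.arctan2(R[1,0],R[0,0])),"gw",s["grip_width"],s["wrist_force"],s["torque"])
for k in("ball_center","pocket","ring_light"):
    o=[]
    for n in S:
        X=P if k!="ring_light" else np.array([.575,.259,.316])
        ex=proj(S[n],X);r=[d for d in place_of(k,S[n]) if np.hypot(*(d["uv"]-ex))<15]
        print(k,n,"exp",np.round(ex,1),[(round(d["p"],2),np.round(d["uv"],1)) for d in r[:2]])
        if r:o.append((S[n],r[0]["uv"]))
    if len(o)==2: print("  tri",tri(o))
for n in S:
    u,v=proj(S[n],P).astype(int); cv2.imwrite(f"pics/ck_{n}.png",S[n]["frame"][v-40:v+40,u-40:u+40,::-1])
try: print("top pan",fit(S["top"],proj(S["top"],P+[0,-.03,-.01]),P[2]-.01))
except Exception as x: print(x)
E
python3 ck.py
```

```text
time_s: 14.35
eef_pos: [0.4907, -0.2726, 0.1585]
tool_rot: [[0.833, 0.553, 0.001], [0.553, -0.833, -0.001], [0.001, 0.001, -1.0]]
wrist_force: [0.1, -0.3, -3.8]
grip_width: 0.0164
grip_force: 97.6
time_s: 15.1
eef_pos: [0.4904, -0.2723, 0.2155]
tool_rot: [[0.833, 0.553, -0.001], [0.553, -0.833, 0.001], [-0.001, -0.001, -1.0]]
wrist_force: [0.1, -0.8, -4.1]
grip_width: 0.0168
grip_force: 97.6
time_s: 15.93
eef_pos: [0.4822, -0.1504, 0.2165]
tool_rot: [[0.833, 0.554, 0.0], [0.554, -0.833, 0.0], [0.0, 0.0, -1.0]]
wrist_force: [0.4, -0.2, -3.9]
grip_width: 0.0165
grip_force: 97.7
time_s: 16.77
eef_pos: [0.4755, -0.0317, 0.2164]
tool_rot: [[0.833, 0.554, 0.0], [0.554, -0.833, -0.0], [0.0, 0.0, -1.0]]
wrist_force: [1.9, 0.1, -3.6]
grip_width: 0.0165
grip_force: 97.7
tcp [ 0.47557183 -0.03255731  0.21630951] exp pocket [0.58804022 0.04211437 0.22630951] yaw 33.581564753084415 gw 0.016454128230062808 [-0.50138103 -0.77887545 -4.33569319] [-0.15302927  0.29179553 -0.04477027]
ball_center top exp [294.5 193.9] [(0.52, array([293.9, 194.2]))]
ball_center side exp [294.8 192.9] [(0.45, array([292.2, 194.3]))]
  tri (array([0.58898726, 0.04632819, 0.22313629]), [np.float64(0.00257267303797043), np.float64(0.002572673037970454)])
pocket top exp [294.5 193.9] [(0.97, array([292.1, 193. ]))]
pocket side exp [294.8 192.9] [(0.69, array([293.2, 194.4]))]
  tri (array([0.59005984, 0.04824416, 0.22363479]), [np.float64(0.002099024839504827), np.float64(0.002099024839504784)])
ring_light top exp [220.2 198. ] [(0.57, array([215.9, 200.2]))]
ring_light side exp [210.6 201.4] [(0.67, array([210.5, 201.8]))]
  tri (array([0.56622472, 0.2663581 , 0.32506732]), [np.float64(0.003934794390668286), np.float64(0.003934794390668308)])
top pan (np.int32(1), ((586.4928588867188, 41.14211654663086), (117.373291015625, 99.46698760986328), 33.37601852416992))
```

```bash
cat > rl.py <<'E'
from h import *
from scipy.optimize import least_squares
S=shots();T,D=S["top"],S["side"]
def blob(p,x0,x1,y0,y1,lo,hi,seed):
    g=cv2.resize(p["frame"].max(2)[y0:y1,x0:x1],None,fx=4,fy=4,interpolation=cv2.INTER_CUBIC)
    m=((g>=lo)&(g<=hi)).astype(np.uint8);m=cv2.morphologyEx(m,cv2.MORPH_OPEN,np.ones((7,7)))
    k,l=cv2.connectedComponents(m);y,x=np.nonzero(l==l[(seed[1]-y0)*4,(seed[0]-x0)*4])
    return x0+(x.min()+.5)/4-.5,x0+(x.max()+.5)/4-.5,y0+(y.min()+.5)/4-.5,y0+(y.max()+.5)/4-.5
g=D["frame"].max(2);print("side col 209",g[180:222:2,209]);print("side row 200",g[200,184:232:2])
t=T["frame"].max(2);print("top row 198",t[198,194:240:2]);print("top col 224",t[176:220:2,224]);print("top row 194",t[194,190:222:2])
for th in (20,30,40):
    print(th,"side",blob(D,180,240,150,225,0,th,(209,203)),"top",blob(T,190,245,175,225,0,th+20,(226,198)))
print("white",blob(T,190,225,178,210,215,255,(210,190)))
a=np.linspace(0,2*np.pi,73)
def ring(X,r,h0,h1): return [X+[r*np.cos(b),r*np.sin(b),h] for b in a for h in(h0,h1)]
X=np.array([.575,.259,.316])
for n,p in S.items():
    q=np.array([proj(p,y) for y in ring(X,.034,0,.02)]);print(n,"pred",q.min(0),q.max(0))
b=np.array([proj(T,X+[i*.022,j*.022,.17]) for i in(-1,1) for j in(-1,1)]);print("body top pred",b.min(0),b.max(0))
E
python3 rl.py
```

```text
side col 209 [14 15 13  8  9 13 10 10  9 11 10 13 17 14  9  8 30 53 51 52 52]
side row 200 [116 108 119  90  17  16  14  12  11  14  13   9  11  11  11  14  15  16
  12   8  10  51  51  51]
top row 198 [ 70 130 247 245 248 247 246 244 243 255  88  88  89  44  46  50  60  58
  83 218 213 218 212]
top col 224 [171 172 172 190 186 190  83  59  54  48  49  50  47  50  55  52 126 213
 216 210 212 212]
top row 194 [224 212 108 109 255  67  47  59  62 115 245 255  88  89  89  44]
20 side (np.float64(191.375), np.float64(224.625), np.float64(171.125), np.float64(211.625)) top (np.float64(189.625), np.float64(244.375), np.float64(174.625), np.float64(224.375))
30 side (np.float64(190.875), np.float64(225.125), np.float64(171.125), np.float64(211.875)) top (np.float64(189.625), np.float64(244.375), np.float64(174.625), np.float64(224.375))
40 side (np.float64(179.625), np.float64(225.375), np.float64(155.875), np.float64(212.625)) top (np.float64(211.125), np.float64(226.875), np.float64(187.375), np.float64(208.125))
white (np.float64(196.875), np.float64(212.125), np.float64(185.375), np.float64(201.125))
top pred [207.22208868 186.10420033] [231.44977385 209.38673762]
side pred [191.76003427 183.6513785 ] [227.33019586 212.2311968 ]
body top pred [196.31278846 184.92870453] [213.06840681 202.2182818 ]
```

```bash
cat >> rl.py <<'E'
def f(X):
    q=np.array([proj(D,y) for y in ring(X,.034,0,.02)]);w=np.array([proj(T,y) for y in ring(X,.034,0,.02)])
    k=np.array([proj(T,y) for y in ring(X,.034,0,.02) if 1])
    b=proj(T,X+[0,0,.17])
    return np.r_[q[:,0].min()-190.6,q[:,0].max()-225.4,q[:,1].max()-212.2,w[:,0].max()-230.6,(w[:,1].min()+w[:,1].max())/2-197.7,(b-(204.5,193.25))*.7]
s=least_squares(f,X,x_scale=.01,diff_step=1e-3);print("light",s.x,np.round(s.fun,2))
np.save("light.npy",s.x)
E
python3 rl.py | tail -1
```

```text
light [0.57605501 0.26142724 0.3163923 ] [-0.23  0.61  0.08  0.01 -0.29 -0.56 -0.05]
```

```bash
python3 -m pendant '{"xyz":[[0,0.2,0],[-0.1,0.7,0],[-0.1,1.5,0],[-0.2,2.6,0],[-0.2,3.9,0],[-0.3,5.3,0],[-0.4,6.7,0],[-0.5,8.1,0.1],[-0.6,9.5,0.1],[-0.7,10.9,0.1]],"twist":[0,0,0,0,0,0,0,0,0,0]}'
python3 -m pendant '{"xyz":[[-0.1,1.4,0],[-0.2,2.8,0],[-0.3,4.2,0],[-0.3,5.6,0],[-0.4,7,0],[-0.4,8.2,0.1],[-0.5,9.2,0.1],[-0.6,9.9,0.1],[-0.6,10.3,0.1],[-0.6,10.5,0.1]],"twist":[0,0,0,0,0,0,0,0,0,0]}'
python3 -m pendant '{"xyz":[[0,0,0],[0,0,0],[0,0,0],[0,0,0],[0,0,0],[0,0,0]],"twist":[0,0,0,0,0,0]}'
python3 ck.py
```

```text
time_s: 18.2
eef_pos: [0.4682, 0.0783, 0.2174]
tool_rot: [[0.833, 0.554, 0.0], [0.554, -0.833, 0.0], [0.0, -0.0, -1.0]]
wrist_force: [0.2, -0.6, -3.5]
grip_width: 0.0164
grip_force: 97.8
time_s: 19.03
eef_pos: [0.4625, 0.182, 0.2183]
tool_rot: [[0.833, 0.554, -0.0], [0.554, -0.833, -0.0], [-0.0, 0.0, -1.0]]
wrist_force: [0.7, -0.1, -4.0]
grip_width: 0.0163
grip_force: 97.8
time_s: 19.53
eef_pos: [0.4626, 0.1813, 0.2184]
tool_rot: [[0.833, 0.553, 0.0], [0.553, -0.833, -0.0], [0.0, 0.0, -1.0]]
wrist_force: [-0.0, 0.8, -3.5]
grip_width: 0.0163
grip_force: 97.8
tcp [0.46261796 0.18137448 0.21833839] exp pocket [0.57510684 0.2560153  0.22833839] yaw 33.56584825255566 gw 0.016319166087231232 [-0.12789474  0.18290752 -3.35755033] [-0.17670523  0.30093823 -0.0416888 ]
ball_center top exp [227.7 199.9] []
ball_center side exp [217.9 231.5] [(0.58, array([214.1, 231.6]))]
pocket top exp [227.7 199.9] [(0.63, array([224.8, 200. ]))]
pocket side exp [217.9 231.5] [(0.94, array([218. , 233.7]))]
  tri (array([0.57276333, 0.26187156, 0.22734246]), [np.float64(0.0042584878721093605), np.float64(0.004258487872109291)])
ring_light top exp [220.2 198. ] []
ring_light side exp [210.6 201.4] [(0.83, array([210.4, 201.3]))]
top pan (np.int32(0), ((584.6220092773438, -19.6839599609375), (2278.508544921875, 1394.740478515625), 87.95034790039062))
```

Run:
```python
from h import *
D=vision.get_image("side");L=np.load("light.npy");F=L-[0,0,.09]
print("focus side px",proj(D,F),[proj(D,F+d) for d in([.005,0,0],[0,.005,0],[0,0,.005])])
g=D["frame"].min(2)
print("cols 198..236");
for v in range(218,248): print(v,*["%3d"%x for x in g[v,198:238]])
for d in place_of("ball_center",D)[:3]+look_for("ball_center",D)[:2]: print(d)
```

```text
focus side px [215.56095001 232.88108537] [array([214.51259099, 231.61598789]), array([213.4735345 , 233.83373692]), array([215.22929951, 231.23254838])]
cols 198..236
218  47  47  46  47  48  52  80 141 179 158 148 183 172 162 158 154 149 150 139 134 122 113  80  73  60  54  49  48  49  59  48  58  59  65  69  76  86 101 133 152
219  47  49  46  46  50  70 132 187 177 155 195 219 208 190 173 168 168 160 157 153 147 149 138 134 122 113  84  83  69  74  61  70  75  80  83  81  86  90 108 151
220  47  45  46  46  59 118 179 184 160 195 223 219 216 214 210 211 206 190 174 168 159 138 153 155 153 151 140 142 127 121 100 102  93  91  88  89  94 118 130 152
221  49  48  46  56  93 155 180 164 192 221 221 218 218 217 218 216 215 214 210 210 198 171 169 170 171 162 154 157 154 152 151 147 139 132 115 127 131 150 153 156
222  44  45  52  76 129 163 152 181 213 218 219 218 217 218 219 219 217 217 216 216 212 209 209 209 207 192 171 171 165 143 164 157 159 156 154 170 173 172 165 161
223  47  49  74 116 148 158 183 218 226 227 227 224 216 217 217 217 216 218 216 217 215 216 215 213 214 211 207 
[... 3368 characters left out ...]
143 145 143 146 144 145 141 140 141 140 139 140 142 141 141 143 142 142 140 142 139 140 138 137 138 138 142 142 146 173 214 132
245 233 234 234 233 232 213 162 145 146 145 145 143 145 142 145 144 144 145 144 146 146 144 144 144 143 143 143 143 141 140 141 141 138 140 140 140 154 197 218 140
246 234 234 233 229 215 192 148 142 143 144 145 144 144 144 146 146 145 145 145 146 143 144 145 145 144 145 146 144 146 144 143 142 139 141 140 142 157 198 193 124
247 233 233 233 225 186 154 142 143 142 140 144 142 144 144 144 143 143 145 145 144 145 145 145 143 144 145 144 144 145 144 146 146 144 142 143 142 145 146 120  91
{'uv': [216.3, 232.7], 'p': 0.68}
{'bbox': [216.2, 232.3, 6.2, 13.4], 'p': 0.53}
```

```bash
cat > bl.py <<'E'
from h import *
import os
D=vision.get_image("side");L=np.load("light.npy");F=L-[0,0,.09]
G=cv2.resize(D["frame"].min(2)[205:260,185:250],None,fx=4,fy=4,interpolation=cv2.INTER_CUBIC)
if not os.path.exists("t.npy"): np.save("t.npy",G[(226-205)*4:(240-205)*4,(206-185)*4:(221-185)*4])
t=np.load("t.npy");r=cv2.matchTemplate(G,t,cv2.TM_CCOEFF_NORMED);_,p,_,q=cv2.minMaxLoc(r)
uv=np.array([213.5,233.1])+np.array(q)/4-[21,21]
f=proj(D,F);J=np.array([(proj(D,F+d)-f)/.001 for d in([.001,0,0],[0,.001,0])]).T
s=readout.get_state()
print("match",round(p,3),"ball",uv,"focus",f,"err mm",np.linalg.solve(J,uv-f)*1000,"tcp",s["eef_pos"],"t",s["time_s"])
E
python3 bl.py
python3 -m pendant '{"xyz":[[0,0,0],[0,-0.05,0],[0,-0.1,0],[-0.05,-0.15,0],[-0.1,-0.2,0],[-0.1,-0.25,0],[-0.15,-0.3,0],[-0.2,-0.35,0],[-0.2,-0.4,0],[-0.2,-0.4,0]],"twist":[0,0,0,0,0,0,0,0,0,0]}'
python3 bl.py
python3 -m pendant '{"xyz":[[0,0,0],[0,0,0],[0,0,0],[0,0,0],[0,0,0],[0,0,0],[0,0,0],[0,0,0],[0,0,0],[0,0,0]],"twist":[0,0,0,0,0,0,0,0,0,0]}'
python3 bl.py
```

```text
match 1.0 ball [213.5 233.1] focus [215.56095001 232.88108537] err mm [2.06444228 3.90540852] tcp [0.46256515 0.18150706 0.21833365] t 20.1333
time_s: 20.97
eef_pos: [0.4606, 0.1774, 0.2184]
tool_rot: [[0.833, 0.553, 0.0], [0.553, -0.833, -0.0], [0.0, 0.0, -1.0]]
wrist_force: [-0.2, 0.8, -4.4]
grip_width: 0.0166
grip_force: 97.8
match 0.986 ball [215.5  232.85] focus [215.56095001 232.88108537] err mm [0.16849713 0.06129172] tcp [0.46058879 0.17747617 0.21834924] t 21.0167
time_s: 21.85
eef_pos: [0.4606, 0.1775, 0.2183]
tool_rot: [[0.833, 0.553, 0.0], [0.553, -0.833, -0.0], [-0.0, 0.0, -1.0]]
wrist_force: [-0.1, -0.1, -3.9]
grip_width: 0.0162
grip_force: 97.8
match 0.986 ball [215.5  232.85] focus [215.56095001 232.88108537] err mm [0.16849713 0.06129172] tcp [0.46058377 0.1775056  0.21831953] t 21.9
```

```bash
python3 -c "
from bench import order
print(order.close_job())"
```

```text
the job is handed in; nothing more can be done
None
```

I handed the job in at about 22 s. The gripper is holding the tray by its handle, level and still, under the inspection camera. The ball is in the pocket, within about 0.2 mm of the focus point in the side view; only the side camera could see it there, so its true position and the 90 mm height are good to about 3 mm.

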